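Index the valve stem up and lock the spindle

TASK

The big valve on the indexing headstock needs its stem at the top so that its lever can be fitted next. Push the star wheel round by its spokes, with the fingertips or the outside of the fingers, until the valve's stem points straight up, then press the red index plunger fully down so that its pin drops into the notch and locks the spindle. Only push: do not touch the valve itself, and leave everything else on the bench where it is.

Things in the scene. Friction and masses are not known exactly. Their poses are not given: they have to be found in the camera images.
- headstock: Grey cast indexing headstock fixed to the bench. Origin: centre of the underside of its 180 x 116 x 16 mm base, on the bench top; z up. Its spindle lies level along its y axis, 155 mm above the bench: star wheel at the -y end (robot's right), index disc (radius 62) and valve at the +y end. Plunger bracket, up to 263 mm above the bench, from y = -3 to +59; the rest is under 190 mm.
- star_wheel: Star wheel on the spindle: hub (radius 23, 32 long), five straight steel spokes 10 thick, 72 degrees apart, each ending in a black ball 24 thick, ball centres 103 from the axis, no rim. Origin: wheel centre on the axis, 85 from the headstock's origin towards its -y. Its y is the spindle axis; spokes lie in its x-z plane, the first along its +z, which is also the way the valve's stem points.
- spindle (a joint): Angle of spindle, star wheel and valve, rad: 0 or 2 pi = stem straight up, pi = straight down; growing moves the top of the wheel towards the headstock's +x (away from the robot). No stop within a turn either way. Starts between 1.9 and 4.4. Stiff bearing: about 2 to 4 N on a spoke's outer half turns it, and it stays where it is left.
- mounted_valve: Large grey cast valve body (74 x 90 x 122 mm) screwed into the socket on the spindle's +y end, turning with it; its pipe axis is the spindle axis, its short side stem sticks out square to it. Origin: underside of the valve, at the socket. Must not be touched.
- stem_tip (a point): Tip of the valve's stem, 52 mm from the spindle axis, 116 mm from the headstock's origin towards its +y.
- plunger (a joint): Travel of the index plunger, m: 0 = out (start), 0.012 = fully down, pin home. About 3 N of friction; stays where it is left. The disc has four V notches 90 degrees apart, one under the pin when the stem is up. A notch catches the round pin within about 8 degrees and draws the spindle true, which takes up to 15 N; elsewhere the pin stops on the disc's edge after 2 mm.
- plunger_top (a point): Centre of the top of the plunger's red mushroom knob (33 mm across), which moves straight down with it; 42 mm from the headstock's origin towards its +y, 293 mm above the bench when out.
- large_valve: Loose large dark grey valve body standing upright, 74 x 90 x 122 mm. Bystander. Origin: underside centre.
- small_valve_a: Loose small cast valve body standing upright, 38 x 46 x 86 mm. Bystander. Origin: underside centre.
- small_valve_b: Loose small cast valve body standing upright, 38 x 46 x 86 mm. Bystander. Origin: underside centre.
- loose_lever: Flat valve lever with blue grip lying on the bench, 28 x 146 x 7 mm. Bystander. Origin: underside centre.
- tape_roll: Yellow tape roll lying flat, 77 x 77 x 19 mm. Bystander. Origin: underside centre.
- marker: White marker pen with black cap lying, 17 x 125 x 17 mm. Bystander. Origin: underside centre.
- brass_plug: Small brass plug, 25 x 25 x 23 mm. Bystander. Origin: underside centre.

How it is judged (in metres and radians):
On the way, in this order (a step that is already met when the one before it is completed fails the run):
1. the fingers push on the star wheel, the plunger still out (contact force between the fingers and star_wheel above 0.5 N and value of joint plunger below 0.003 m), for 0.1 s.
2. the stem points straight up within 7 degrees, the star wheel let go and at rest, the plunger still out (angle between star_wheel's own z axis and vertical below 0.122 rad and height (world z) of stem_tip above 0.2 m and angular speed of star_wheel below 0.05 rad/s and contact force between each of the arm, the fingers and star_wheel below 0.3 N and value of joint plunger below 0.003 m), for 0.2 s.
3. the plunger is pressed fully down into the notch (value of joint plunger above 0.0105 m), for 0.1 s.
At the end, for the whole second after the job is handed in: The stem points up within 4 degrees of vertical, the plunger is at least 10.5 mm down in the notch, the spindle is still, and the loose things are within 20 mm of where they stood (angle between star_wheel's own z axis and vertical below 0.07 rad and height (world z) of stem_tip above 0.2 m and value of joint plunger above 0.0105 m and angular speed of star_wheel below 0.05 rad/s and distance of each of large_valve, small_valve_a, small_valve_b, loose_lever, tape_roll, marker, brass_plug from where it was at the start of the episode below 0.02 m); the robot touches nothing.
It fails at once if the robot touches the mounted valve (contact force between any of the arm, the fingers and mounted_valve above 1 N).
It fails at once if a loose thing is lifted, carried or pushed away (more than 20 mm) (distance of any of large_valve, small_valve_a, small_valve_b, loose_lever, tape_roll, marker, brass_plug from where it was at the start of the episode above 0.02 m).
It also fails if it takes over 51 s, if anything falls off the work surface, if the arm or the gripper's body presses on something with over 40 N, if the wrist force passes 120 N, or if a joint passes its speed limit or range.

ROBOT

A 7-joint arm with a two-finger parallel gripper is mounted at the origin on a cart in front of the work surface, level with it; the furniture and walls round the work are solid. World frame = base frame: x ahead of the robot, y to its left, z up, the work surface at z = 0. Lengths are in mm, angles in rad, forces in N, time in s.
With the tool pointing down it reaches from about 425 to 1025 mm from the base axis. Payload 9.4 kg.
Tool frame: the origin (TCP) lies between the finger pads; the fingertips stand nose_length ahead of it and the grasp point (between the pads) is the TCP (nose_length is the distance from the TCP to the fingertips, in mm); z points along the fingers, y is the direction in which the jaws open and shut (so a half turn about z gives the same grasp; the last joint's range is limited). The gripper opens to 85 mm and grips with 20 to 120 N. Pads are 22 mm wide; open, the fingers measure 114 mm over their backs; the gripper's body (76 mm by 85 mm) begins 54 mm behind the grasp point. The pads swing forward as they close: fully open they stand 13 mm farther back than shut.
Start: joints at [-1.318, 0.599, -0.003, 1.599, 0.002, 0.943, -0.08], TCP at [234.797, 685.926, 250.275] pointing down, gripper open.
Joint ranges: [-2.57, 2.57], [-0.35, 1.97], [-1.29, 1.29], [0.11, 2.56], [-1.05, 4.19], [0.11, 1.86], [-2.63, 2.63]. Speed limits (rad/s): [2.22, 2.22, 3.01, 3.01, 3.14, 3.14, 3.14].

INTERFACE

Orientations are given as a rotation vector (axis times angle).
In Python, from station import read_state, grab_frame, finish_job, silhouettes, nose_length gives the robot as it stands. The module is installed in compiled form; this text tells all that it offers.
- The arm moves only by the tool carry_out, never from a script. Its argument "commands" is a list that holds one entry, the list of rows, each a list of 5 numbers: the shift along the world's x, y, z in cm, then the turn about the world's z in rad, then the opening, from 0 (shut) to 1 (fully open). A call has 1 to 20 rows; each row is the pose to reach, as a shift and turn from the pose commanded when the call began; what a row does not reach only later rows make up. A row lasts 1/10 s, in which the tool goes at most 50 mm and 8.59 degrees, less where a joint would pass 70% of its speed; a pose out of reach is approached as far as the arm can. A call with a gripper value outside its range is refused whole. The fingers move at their own pace and stop on an object; "force" is the grip in N (left out, the last holds). Time passes only in rows, so rows that repeat a pose let the fingers close. It gives the time, the measured TCP pose, the force and the opening at its end, in the units of the state.
- read_state(): the state, without advancing time (a new reading comes with each control period).
- grab_frame(name): name is "scene" or "top" or "wrist"; returns a dict with "color" (384x512x3 uint8, red, green, blue), "fx", "fy", "cx", "cy" (pixels), "world_from_camera" (4x4, takes a point from camera to world coordinates). Camera axes: x right, y down, z forward; pixel columns grow to the right and rows downward; lengths in mm; the calibration is good to about 2 mm. A picture is of the moment at which its call begins. There is no depth.
- finish_job(): hands the job in, once; it reports no verdict.
Trained networks look in the newest picture that a camera, given by its name, has taken for a name from the list of things; names that differ only in an ending like _2 or _b are one class to them, and where a whole thing is asked for, a point or a joint stands for the part that bears it (a point fixed in the world has none). Each returns a list of dicts, best first, with "confidence" (0 to 1); they miss things now and then, are a little off and sometimes report something else, mostly with a low value. They report only what shows in the picture. A call takes as long as a camera call.
- silhouettes(query, camera): "pixels" (384x512 bool, what is visible of it) and "rect" ([left, top, right, bottom] in pixels, round what is visible of it).
The state is a dict: "time": time; "joint_positions": joint angles; "joint_velocities": joint speeds; "joint_efforts": joint torques, N m; "position": TCP position; "orientation": TCP orientation; "force": force on the tool from outside, world axes, zero at the start; "torque": the same for the moment, N m; "gripper_width": finger opening in mm.
Only numpy, scipy, OpenCV 4.12 (cv2) and the standard library are available. Lean on these libraries where they do the work, as an engineer would, in place of code of your own. Each camera call takes 0.05 s, during which the arm holds its last target. There are 200 camera calls.

## Working session

There is one attempt and no reset: what is moved stays moved. The work goes in short steps, Python scripts to look and compute and a tool call to move; the robot and the scene stay as the last step left them, time stands still between calls to the robot, and variables do not carry over. Pictures are saved under pics/ and viewed, about 8 in all and at most 12, crops included, and the job is handed in when it is done.

Besides the shell and the picture viewer there is one more tool, called after "Call:" as name([rows], argument=value, ...), one row to a line, values as JSON. carry_out: Moves the arm, as the interface text tells. Its arguments: {"type":"object","properties":{"commands":{"type":"array","items":{"type":"array","items":{"type":"array","items":{"type":"number"}}}},"force":{"type":"number"}},"required":["commands"]}

```bash
mkdir -p pics
cat > h.py <<'E'
import numpy as np, cv2
from station import *
def shot(c,n):
    f=grab_frame(c); cv2.imwrite(f'pics/{n}.png',f['color'][:,:,::-1]); return f
def proj(f,P):
    P=np.atleast_2d(P); T=np.linalg.inv(f['world_from_camera']); q=P@T[:3,:3].T+T[:3,3]
    return np.c_[f['fx']*q[:,0]/q[:,2]+f['cx'],f['fy']*q[:,1]/q[:,2]+f['cy']]
def ray(f,uv):
    T=f['world_from_camera']; d=T[:3,:3]@np.array([(uv[0]-f['cx'])/f['fx'],(uv[1]-f['cy'])/f['fy'],1]); return T[:3,3],d/np.linalg.norm(d)
def atz(f,uv,z):
    o,d=ray(f,uv); return o+d*(z-o[2])/d[2]
E
python3 - <<'E'
from h import *
s=read_state();print(s,nose_length)
for c in('scene','top'):
    f=shot(c,c+'0');print(c,f['fx'],f['cx'],f['cy'],f['world_from_camera'].round(3).tolist())
    for q in('headstock','star_wheel','plunger','mounted_valve','large_valve','small_valve_a','loose_lever','tape_roll','marker','brass_plug'):
        for r in silhouettes(q,c)[:2]:
            m=r['pixels'];ys,xs=np.nonzero(m);print(q,round(r['confidence'],2),np.round(r['rect']),xs.mean().round(1),ys.mean().round(1),m.sum())
a=cv2.imread('pics/scene0.png');b=cv2.imread('pics/top0.png')
cv2.imwrite('pics/a.png',cv2.resize(a,(800,600)));cv2.imwrite('pics/b.png',cv2.resize(b,(800,600)))
E
```

```text
{'time': 0.0, 'joint_positions': array([-1.31769136,  0.60016275, -0.00254767,  1.60011331,  0.00179676,
        0.94289579, -0.07978614]), 'joint_velocities': array([ 7.16715283e-04, -1.64090115e-03,  9.82583032e-04,  9.05042506e-06,
        1.70798574e-03, -1.02564355e-03, -2.12238834e-04]), 'joint_efforts': array([ 1.37108094e-03, -7.76434994e+01,  1.56518195e+00, -2.58014327e+01,
        1.23753876e-02,  8.74671154e-03,  2.30297104e-05]), 'position': array([234.66626714, 685.51332519, 249.39559828]), 'orientation': array([-5.15576968e-01, -3.09887422e+00,  2.46979449e-03]), 'force': array([-0.24628526, -1.03162722,  0.4023013 ]), 'torque': array([-0.03600252,  0.01732364,  0.01584513]), 'gripper_width': 85.56293308347207} 19.0
scene 353.50226515815416 254.57822101687765 193.6694211135631 [[0.49, -0.658, 0.572, 75.741], [-0.872, -0.368, 0.323, -376.278], [-0.002, -0.657, -0.754, 811.733], [0.0, 0.0, 0.0, 1.0]]
headstock 0.9 [191. 172. 323. 299.] 253.1 234.0 7140
star_wheel 0.59 [263. 205. 319. 292.] 289.7 245.2 1219
plunger 0.63 [237. 174. 254. 188.] 243.4 180.5 170
mounted_valve 
[... 617 characters left out ...]
tock 0.87 [220. 175. 334. 256.] 279.9 213.0 4653
star_wheel 0.78 [307. 172. 329. 262.] 320.0 217.4 820
plunger 0.55 [267. 208. 281. 218.] 272.3 212.0 146
mounted_valve 0.76 [217. 193. 262. 225.] 238.8 208.0 1049
large_valve 0.61 [298. 127. 314. 142.] 304.3 132.6 174
large_valve 0.52 [267. 208. 282. 219.] 272.9 212.0 151
small_valve_a 0.66 [228. 121. 247. 136.] 236.8 127.8 200
small_valve_a 0.54 [300. 128. 312. 142.] 304.2 132.5 158
loose_lever 0.66 [270. 264. 321. 268.] 295.6 266.3 372
tape_roll 0.79 [328. 209. 350. 234.] 339.0 224.5 278
marker 0.61 [164. 206. 194. 240.] 179.6 224.1 240
brass_plug 0.51 [338. 167. 347. 175.] 341.9 171.7 55
brass_plug 0.47 [308. 173. 333. 259.] 320.0 218.5 692
```

View pics/a.png

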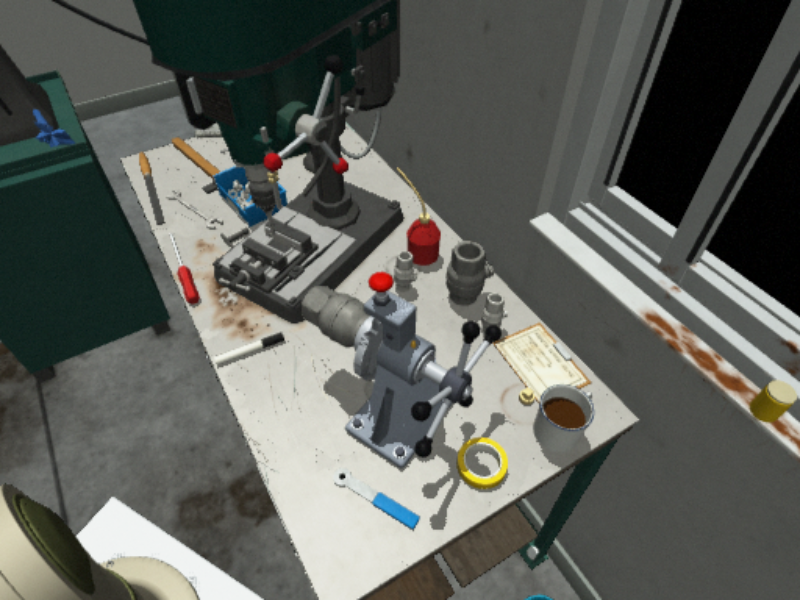

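View pics/b.png

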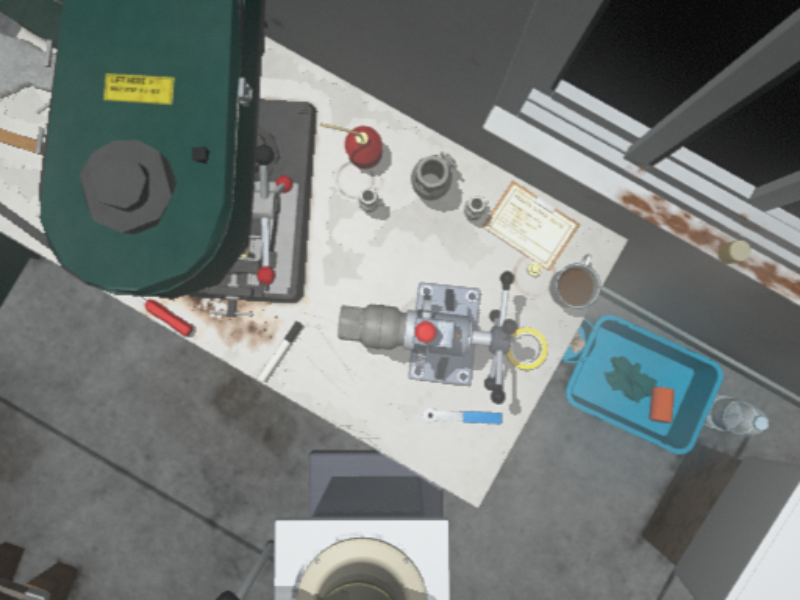

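```bash
cat > fit.py <<'E'
from h import *
from scipy.optimize import least_squares, linear_sum_assignment
def model(p):
    x,y,w,t=p; c,s=np.cos(w),np.sin(w); R=np.array([[c,-s,0],[s,c,0],[0,0,1]])
    a=t+np.arange(5)*2*np.pi/5
    balls=np.c_[103*np.sin(a),-85+0*a,155+103*np.cos(a)]
    pts=np.vstack([balls,[0,42,293],[90,58,16],[90,-58,16],[-90,-58,16],[-90,58,16],[0,-85,155]])
    return pts@R.T+np.array([x,y,0])
def fit(fs,ft,sb,tb,sp,tp):
    best=[]
    def res(p):
        M=model(p);r=[]
        for f,b,k in((fs,sb,sp),(ft,tb,tp)):
            q=proj(f,M)
            if len(b):
                D=np.linalg.norm(q[:5,None]-np.array(b)[None],axis=2);i,j=linear_sum_assignment(D)
                r+=list((q[i]-np.array(b)[j]).ravel())
            if k is not None: r+=list(q[5]-k)
        return np.array(r)
    for t in np.arange(0,1.26,.15):
        for w in(-.2,0,.2):
            o=least_squares(res,[490,-130,w,t],x_scale=[10,10,.1,.1],loss='soft_l1');best.append((o.cost,o.x,res(o.x)))
    return min(best,key=lambda b:b[0])
E
python3 - <<'E'
from fit import *
fs=grab_frame('scene');
ms=silhouettes('star_wheel','scene')[0]['pixels'];sp=None
m=silhouettes('plunger','scene')[0]['pixels'];print(np.nonzero(m)[1].mean())
ft=grab_frame('top')
k=1/1.5625
sb=np.array([[471,330],[493,333],[421,410],[424,447]])*k
tb=np.array([[507,277],[490,384],[498,397]])*k
c,p,r=fit(fs,ft,sb,tb,np.array([380,281])*k,np.array([426,331])*k)
print(c,p,r.round(1)); M=model(p);print(M.round(0))
for n,f in(('scene0',fs),('top0',ft)):
    a=cv2.imread(f'pics/{n}.png');q=proj(f,M)
    x0,y0=(180,160) if n[0]=='s' else (200,150)
    a=cv2.resize(a[y0:y0+145,x0:x0+150],None,fx=4,fy=4,interpolation=cv2.INTER_CUBIC)
    for i,u in enumerate(q): cv2.circle(a,tuple(int(v) for v in (u-[x0,y0]+.5)*4),3,(0,255,0) if i<5 else (255,0,255),-1)
    cv2.imwrite(f'pics/c_{n}.png',a)
a=np.hstack([cv2.imread('pics/c_scene0.png'),cv2.imread('pics/c_top0.png')]);cv2.imwrite('pics/c.png',cv2.resize(a,(800,387)))
from scipy.spatial.transform import Rotation as R
print(R.from_rotvec(read_state()['orientation']).as_matrix().round(3))
# drill press edges: top pixels at assumed heights
for z in(0,200,400):
  for u in((260,290),(240,100),(310,300),(310,100)): print(z,u,atz(ft,np.array(u)*k,z).round())
E
```

```text
243.27624309392266
2.941013765466071 [ 4.91863649e+02 -1.55040552e+02 -1.14671075e-01  2.14334818e-01] [ 0.  -0.6  0.1 -0.4 -0.4  0.4  0.   0.2  0.5 -2.5  0.   0.9  0.4 -0.1
  0.1 -0.1 -0.2  0.7]
[[ 504. -242.  256.]
 [ 584. -251.  165.]
 [ 523. -244.   61.]
 [ 406. -231.   86.]
 [ 394. -229.  207.]
 [ 497. -113.  293.]
 [ 588. -108.   16.]
 [ 575. -223.   16.]
 [ 396. -202.   16.]
 [ 409.  -87.   16.]
 [ 482. -239.  155.]]
[[-0.946  0.324  0.   ]
 [ 0.324  0.946  0.   ]
 [-0.     0.    -1.   ]]
0 (260, 290) [575. 188.   0.]
0 (240, 100) [936. 228.   0.]
0 (310, 300) [556.  94.   0.]
0 (310, 100) [935.  95.   0.]
200 (260, 290) [565. 150. 200.]
200 (240, 100) [875. 184. 200.]
200 (310, 300) [548.  69. 200.]
200 (310, 100) [874.  70. 200.]
400 (260, 290) [555. 112. 400.]
400 (240, 100) [814. 141. 400.]
400 (310, 300) [541.  44. 400.]
400 (310, 100) [813.  45. 400.]
```

View pics/c.png

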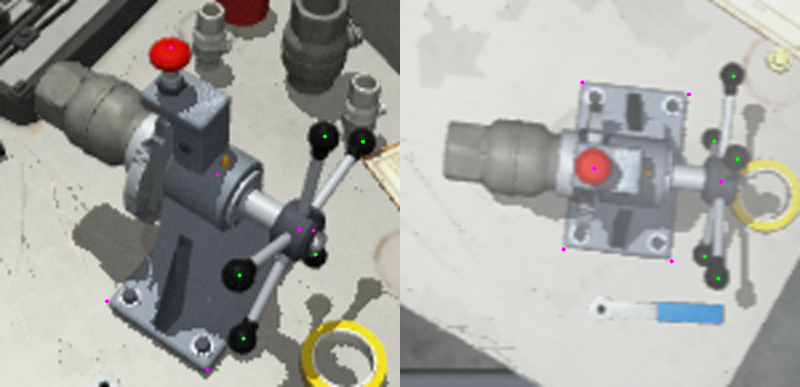

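Run:
```python
from fit import *
p=[491.86,-155.04,-.1147,.2143];c,s=np.cos(p[2]),np.sin(p[2]);R=np.array([[c,-s,0],[s,c,0],[0,0,1]])
out=[]
for n,(x0,y0,w,h) in(('scene',(185,175,65,60)),('top',(212,185,65,60))):
    f=grab_frame(n);a=cv2.resize(f['color'][y0:y0+h,x0:x0+w,::-1],None,fx=6,fy=6,interpolation=cv2.INTER_CUBIC)
    for t,col in((2.727,(0,255,0)),(3.984,(0,0,255))):
        P=R@np.array([52*np.sin(t),116,155+52*np.cos(t)])+[p[0],p[1],0];u=proj(f,P)[0]
        cv2.circle(a,tuple(int(v) for v in (u-[x0,y0]+.5)*6),4,col,-1)
    out.append(a)
cv2.imwrite('pics/d.png',np.hstack(out))
```

```text
(no output)
```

View pics/d.png

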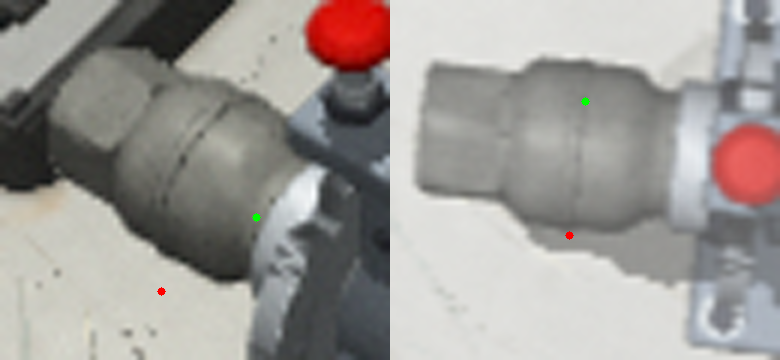

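The fit agrees with the picture. The star wheel centre is at (482, -239, 155), yaw is -0.115, and a spoke sits at 12°. No stem shows where the 3.98 rad candidate would put it, so the spindle is at about 2.73 rad. I'll turn it by -156° with pushes towards the robot, starting with a move over there.

Call:
carry_out([
  [[0.6, -3.4, 1.5, 0.02, 0], [1.3, -6.7, 3, 0.04, 0], [2, -10, 5, 0.06, 0], [2.6, -13.4, 7, 0.08, 0], [3.3, -16.8, 9, 0.1, 0], [3.9, -20, 11, 0.12, 0], [4.6, -23.5, 13, 0.14, 0], [5.2, -27, 13, 0.16, 0], [5.9, -30, 13, 0.18, 0], [6.5, -33.6, 13, 0.2, 0], [8.5, -36.8, 13, 0.215, 0], [10.5, -40, 13, 0.215, 0], [12.5, -43.2, 13, 0.215, 0], [14.5, -46.4, 13, 0.215, 0], [16.5, -49.6, 13, 0.215, 0], [17.3, -53.4, 13, 0.215, 0], [18.1, -57.2, 13, 0.215, 0], [18.9, -61, 13, 0.215, 0], [19.7, -64.8, 13, 0.215, 0], [20.5, -68.6, 13, 0.215, 0]],
])

```text
time: 3.4
position: [439.8, -1.7, 380.7]
orientation: [0.18, 3.135, 0.001]
force: [1.0, 0.4, -0.7]
gripper_width: -0.1
```

Run:
```python
from h import *
s=read_state();print(s['position'],s['joint_positions'].round(2),s['force'],s['gripper_width'],nose_length)
import station;print(station.nose_length)
from scipy.spatial.transform import Rotation as R
print(R.from_rotvec(s['orientation']).as_matrix().round(3))
c,q=np.cos(-.1147),np.sin(-.1147)
def w(X,Zt): return (482+X*c, -239+X*q, 155+Zt+19)
for X,Z in[(62,150),(62,80),(44,80),(23,78),(-2,76),(-20,68),(-39,50),(-39,140),(75,140),(75,72),(90,140),(90,66),(23,72)]: print(X,Z,np.round(w(X,Z)))
```

```text
[439.82697189  -1.70710481 380.6589078 ] [-0.44  0.09  0.34  2.06 -0.04  1.    1.38] [ 0.96859041  0.35386589 -0.748376  ] -0.050345052046815345 19.0
19.0
[[-0.993  0.114  0.001]
 [ 0.114  0.993  0.   ]
 [-0.001  0.    -1.   ]]
62 150 [ 544. -246.  324.]
62 80 [ 544. -246.  254.]
44 80 [ 526. -244.  254.]
23 78 [ 505. -242.  252.]
-2 76 [ 480. -239.  250.]
-20 68 [ 462. -237.  242.]
-39 50 [ 443. -235.  224.]
-39 140 [ 443. -235.  314.]
75 140 [ 557. -248.  314.]
75 72 [ 557. -248.  246.]
90 140 [ 571. -249.  314.]
90 66 [ 571. -249.  240.]
23 72 [ 505. -242.  246.]
```

Call:
carry_out([
  [[1.5, -3.5, 0, 0, 0], [3, -7, 0, 0, 0], [4.5, -10.5, 0, 0, 0], [6, -14, 0, 0, 0], [7.5, -17.5, 0, 0, 0], [9, -21, 0, 0, 0], [10.4, -24.6, 0, 0, 0], [10.4, -24.6, -2.5, 0, 0], [10.4, -24.6, -5, 0, 0], [10.4, -24.6, -7.5, 0, 0], [10.4, -24.6, -10, 0, 0], [10.4, -24.6, -12, 0, 0], [10.4, -24.6, -12.6, 0, 0], [10.4, -24.6, -12.6, 0, 0], [10.4, -24.6, -12.6, 0, 0]],
])

```text
time: 4.9
position: [544.2, -246.4, 255.2]
orientation: [0.18, 3.135, -0.001]
force: [-0.1, -0.3, -0.4]
gripper_width: 0.0
```

Run:
```python
from h import *
fs=shot('scene','s1');ft=shot('top','t1')
a=cv2.imread('pics/s1.png')[120:320,170:370];b=cv2.imread('pics/t1.png')[130:290,200:360]
cv2.imwrite('pics/e.png',np.hstack([cv2.resize(a,(400,400)),cv2.resize(b,(400,400))]))
print(read_state()['position'],read_state()['force'])
```

```text
[ 544.27697375 -246.37783862  255.44276013] [0.56900039 0.09327282 0.14312129]
```

View pics/e.png

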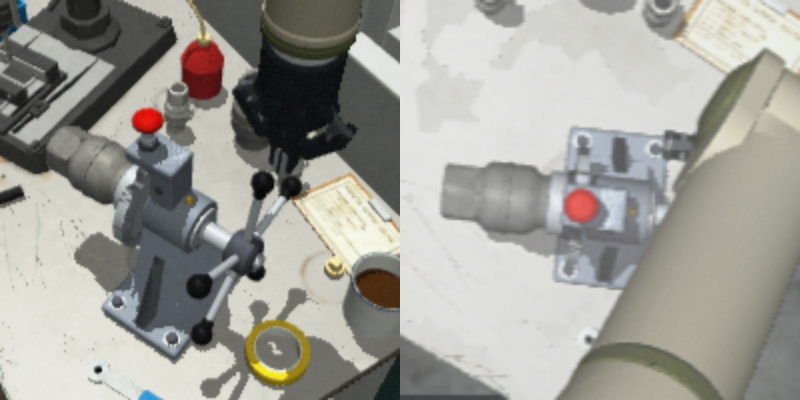

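Call:
carry_out([
  [[-1, 0.1, 0, 0, 0], [-1.8, 0.2, 0, 0, 0], [-2.5, 0.3, 0, 0, 0], [-3.2, 0.35, -0.1, 0, 0], [-3.9, 0.4, -0.2, 0, 0], [-4.7, 0.5, -0.3, 0, 0], [-5.5, 0.6, -0.3, 0, 0], [-6.4, 0.7, -0.4, 0, 0], [-7.3, 0.8, -0.8, 0, 0], [-8.2, 0.9, -1.2, 0, 0], [-8.9, 1, -1.8, 0, 0], [-9.5, 1.05, -2.4, 0, 0], [-10.1, 1.1, -3, 0, 0], [-10.1, 1.1, -3, 0, 0]],
])

```text
time: 6.4
position: [441.0, -234.7, 223.1]
orientation: [-0.181, -3.133, -0.002]
force: [-0.4, -0.6, 0.4]
gripper_width: -0.2
```

Run:
```python
from h import *
fs=shot('scene','s2')
a=cv2.imread('pics/s2.png')[120:320,170:370]
cv2.imwrite('pics/f.png',cv2.resize(a,(600,600)))
print(read_state()['position'],read_state()['force'])
```

```text
[ 441.56886299 -234.78449855  223.43580415] [ 0.05546152  0.68559583 -0.00077444]
```

View pics/f.png

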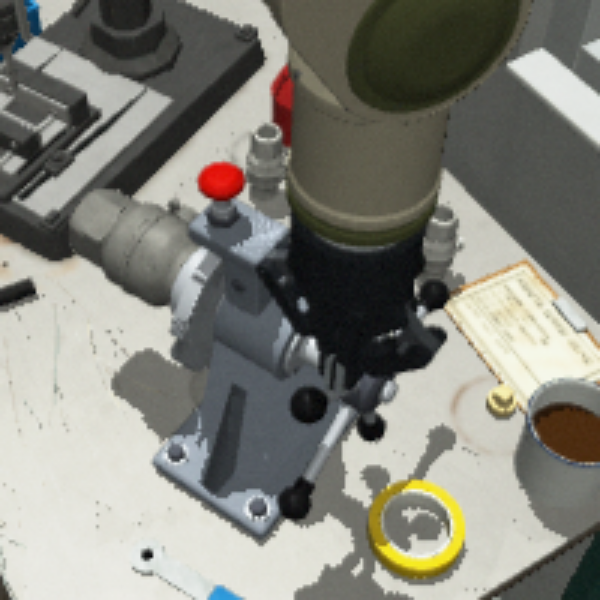

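```bash
cat >> fit.py <<'E'
def angle(fs,b):
    b=np.array(b,float);r=[]
    for t in np.arange(-36,36,.25):
        q=proj(fs,model([491.86,-155.04,-.1147,np.radians(t)]))[:5]
        D=np.linalg.norm(q[:,None]-b[None],axis=2);i,j=linear_sum_assignment(D);r.append((np.sqrt((D[i,j]**2).mean()).round(2),t,D[i,j].round(1)))
    return min(r,key=lambda v:v[0])
E
python3 - <<'E'
from fit import *
f=grab_frame('scene')
print(angle(f,np.array([[308,405],[295,500],[370,425],[432,293]])/3+[170,120]))
E
```

```text
(np.float64(0.52), np.float64(22.75), array([0.6, 0.5, 0.5, 0.5]))
```

Call:
carry_out([
  [[0, 0, 3, 0, 0], [0, 0, 6, 0, 0], [0, 0, 9, 0, 0], [3.5, -0.4, 9.5, 0, 0], [7, -0.8, 9.5, 0, 0], [10.5, -1.2, 9.5, 0, 0], [11.8, -1.35, 9.5, 0, 0], [11.8, -1.35, 7, 0, 0], [11.8, -1.35, 4, 0, 0], [11.8, -1.35, 2.4, 0, 0], [11.8, -1.35, 2.3, 0, 0], [10.4, -1.2, 2.3, 0, 0], [9.4, -1.05, 2.3, 0, 0], [8.4, -0.95, 2.4, 0, 0], [7.4, -0.85, 2.6, 0, 0], [6.4, -0.7, 2.8, 0, 0], [5.4, -0.6, 2.8, 0, 0], [4.5, -0.5, 2.7, 0, 0], [3.6, -0.4, 2.6, 0, 0], [2.7, -0.3, 2.2, 0, 0]],
])

```text
time: 8.5
position: [469.2, -238.0, 246.2]
orientation: [0.18, 3.136, -0.0]
force: [2.4, -0.4, 3.8]
gripper_width: 0.5
```

Call:
carry_out([
  [[-0.8, 0.1, -0.4, 0, 0], [-1.4, 0.2, -0.9, 0, 0], [-1.95, 0.25, -1.45, 0, 0], [-1.95, 0.25, -1.45, 0, 0], [-1.95, 0.25, 1.5, 0, 0], [-1.95, 0.25, 4.5, 0, 0], [-1.95, 0.25, 7.5, 0, 0], [2, -0.2, 7.5, 0, 0], [6, -0.7, 7.5, 0, 0], [10, -1.1, 7.5, 0, 0], [10.6, -1.2, 7.5, 0, 0], [10.6, -1.2, 7.5, 0, 0]],
])

```text
time: 9.7
position: [576.0, -249.8, 319.8]
orientation: [-0.179, -3.134, 0.0]
force: [-0.9, -0.9, -1.2]
gripper_width: 0.2
```

Run:
```python
from h import *
fs=shot('scene','s3')
a=cv2.imread('pics/s3.png')[120:320,170:370]
cv2.imwrite('pics/g.png',cv2.resize(a,(600,600)))
print(read_state()['position'],read_state()['force'])
```

```text
[ 574.80104319 -250.07979859  320.16194027] [-0.47531277 -0.16626426 -0.79300792]
```

View pics/g.png

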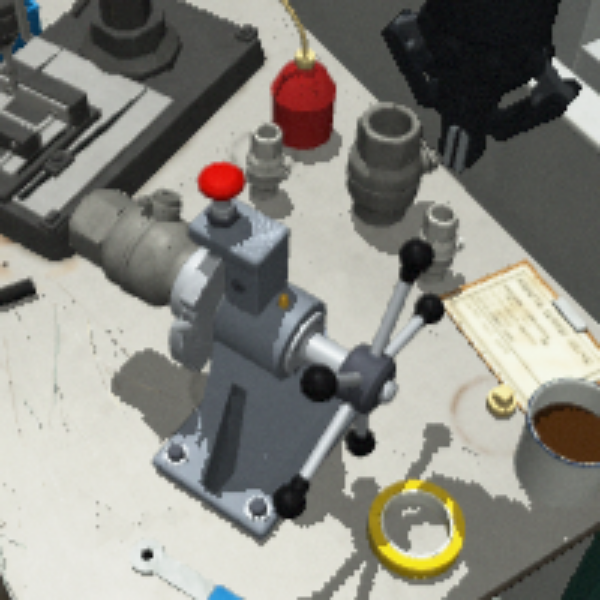

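Run:
```python
from fit import *
f=grab_frame('scene')
print(angle(f,np.array([[416,257],[430,308],[319,383],[361,443],[290,498]])/3+[170,120]))
```

```text
(np.float64(0.76), np.float64(31.75), array([1. , 0.4, 1. , 0.6, 0.5]))
```

Call:
carry_out([
  [[0, 0, -3, 0, 0], [0, 0, -6, 0, 0], [0, 0, -7.8, 0, 0], [0, 0, -7.8, 0, 0], [-1.2, 0.1, -7.8, 0, 0], [-2.2, 0.25, -7.8, 0, 0], [-3.2, 0.35, -7.8, 0, 0], [-4.2, 0.45, -7.8, 0, 0], [-5.2, 0.6, -7.8, 0, 0], [-6, 0.7, -7.8, 0, 0], [-6.6, 0.75, -7.8, 0, 0], [-6.9, 0.8, -7.8, 0, 0], [-7.1, 0.8, -7.8, 0, 0], [-7.1, 0.8, -7.8, 0, 0], [-6, 0.7, -7.8, 0, 0], [-4, 0.5, -7.8, 0, 0], [-2, 0.2, -5, 0, 0], [-1, 0.1, -1, 0, 0], [-1, 0.1, 2, 0, 0]],
])

```text
time: 11.7
position: [567.9, -249.0, 342.4]
orientation: [-0.178, -3.136, 0.001]
force: [-0.6, -0.1, -0.8]
gripper_width: 0.2
```

Run:
```python
from h import *
fs=shot('scene','s4')
a=cv2.imread('pics/s4.png')[155:305,185:335]
cv2.imwrite('pics/i.png',cv2.resize(a,(600,600),interpolation=cv2.INTER_CUBIC))
print(read_state()['position'],read_state()['force'])
```

```text
[ 568.56379909 -250.20489367  347.14412084] [ 1.40145004 -1.27495214  4.4580841 ]
```

View pics/i.png

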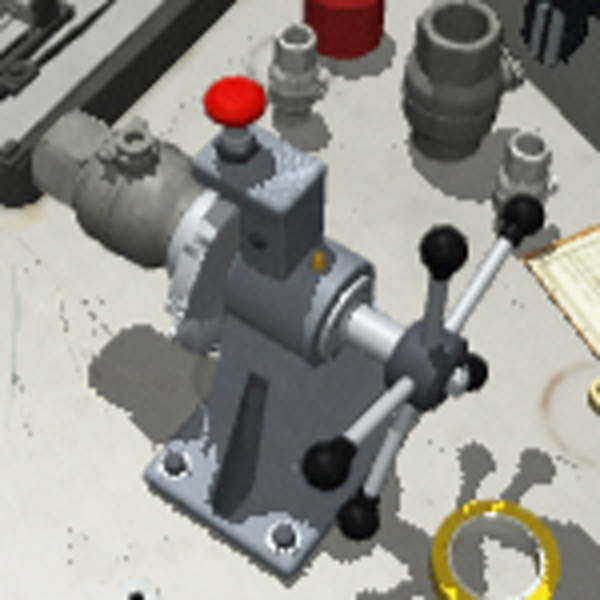

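Run:
```python
from fit import *
f=grab_frame('scene')
b=np.array([[444,250],[523,214],[326,463],[360,516]])/4+[185,155]-.4
print(angle(f,b))
m=silhouettes('plunger','scene')[0];ys,xs=np.nonzero(m['pixels']);print(m['rect'],xs.mean(),ys.mean(),proj(f,model([491.86,-155.04,-.1147,0])[5]))
print(model([491.86,-155.04,-.1147,0])[5],read_state()['position'],read_state()['force'])
```

```text
(np.float64(0.58), np.float64(0.25), array([0.4, 0.5, 0.5, 0.8]))
[235.5, 172.4, 253.3, 187.1] 243.35333333333332 181.06 [[243.73949023 177.29655894]]
[ 496.66684392 -113.31597513  293.        ] [ 566.98363688 -249.42182714  342.6392893 ] [-1.70557745 -0.23709697 -0.80743848]
```

Call:
carry_out([
  [[0, 0, 3, 0, 0], [0, 1, 5, 0, 0], [-1.8, 4.4, 5, 0, 0], [-3.5, 7.8, 5, 0, 0], [-5.2, 11, 5, 0, 0], [-6.9, 13.6, 5, 0, 0], [-6.95, 13.6, 3, 0, 0], [-6.95, 13.6, 0, 0, 0], [-6.95, 13.6, -2, 0, 0], [-6.95, 13.6, -2.7, 0, 0], [-6.95, 13.6, -3, 0, 0], [-6.95, 13.6, -3.3, 0, 0], [-6.95, 13.6, -3.6, 0, 0], [-6.95, 13.6, -3.8, 0, 0], [-6.95, 13.6, -3.8, 0, 0]],
])

```text
time: 13.35
position: [496.5, -113.2, 303.5]
orientation: [0.18, 3.136, -0.0]
force: [-0.6, -0.4, 0.3]
gripper_width: 0.1
```

Run:
```python
from h import *
fs=shot('scene','s5')
a=cv2.imread('pics/s5.png')[120:270,170:320]
cv2.imwrite('pics/j.png',cv2.resize(a,(600,600),interpolation=cv2.INTER_CUBIC))
s=read_state();print(s['position'],s['force'])
```

```text
[ 496.49847986 -113.18331491  303.49204082] [-0.23845541  0.4977437   0.46045423]
```

View pics/j.png

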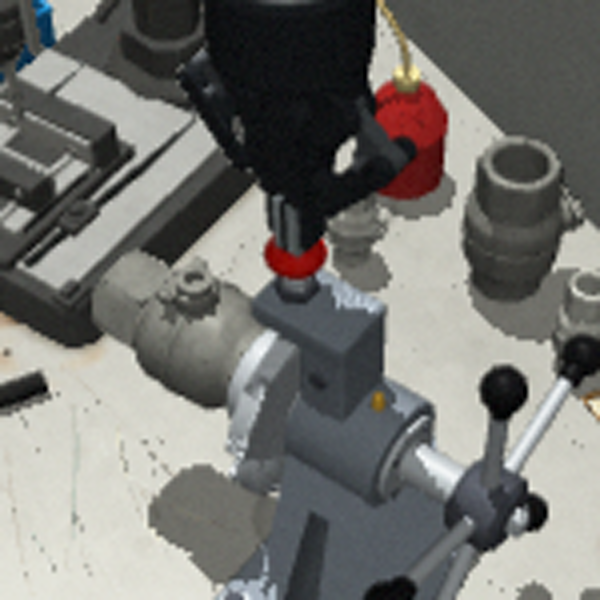

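Call:
carry_out([
  [[0, 0, -0.1, 0, 0], [0, 0, -0.2, 0, 0], [0, 0, -0.3, 0, 0], [0, 0, -0.4, 0, 0], [0, 0, -0.4, 0, 0]],
])

```text
time: 13.9
position: [496.6, -113.2, 299.8]
orientation: [0.18, 3.136, 0.0]
force: [-0.8, 0.5, 9.3]
gripper_width: -0.0
```

Call:
carry_out([
  [[0, 0, -0.1, 0, 0], [0, 0, -0.2, 0, 0], [0, 0, -0.3, 0, 0], [0, 0, -0.3, 0, 0]],
])

```text
time: 14.3
position: [496.8, -113.3, 299.4]
orientation: [0.181, 3.134, 0.003]
force: [-11.3, 3.6, 39.5]
gripper_width: 0.2
```

The plunger is on its hard stop: the force rose to 40 N with no more travel, at tip height about 280.5, which is 12 mm down. Retracting now.

Call:
carry_out([
  [[0, 0, 0.5, 0, 0], [0, 0, 2, 0, 0], [0, 0, 5, 0, 0], [0, 0, 9, 0, 0], [-2, 0, 11, 0, 0], [-5, 0, 11, 0, 0], [-5, 0, 11, 0, 0], [-5, 0, 11, 0, 0], [-5, 0, 11, 0, 0]],
])

```text
time: 15.2
position: [446.9, -112.8, 406.1]
orientation: [0.179, 3.136, -0.0]
force: [-0.5, -0.6, -0.6]
gripper_width: 0.0
```

Run:
```python
from fit import *
fs=shot('scene','s6')
for q in('plunger','star_wheel'):
  for m in silhouettes(q,'scene')[:1]: print(q,m['rect'],m['confidence'])
a=cv2.imread('pics/s6.png')[155:305,185:335]
cv2.imwrite('pics/k.png',cv2.resize(a,(600,600),interpolation=cv2.INTER_CUBIC))
P=model([491.86,-155.04,-.1147,0]);print(proj(fs,P[5]),proj(fs,P[5]-[0,0,12]))
s=read_state();print(s['position'],s['force'])
```

```text
plunger [236.5, 180.2, 252.3, 191.6] 0.43
star_wheel [261.0, 202.9, 318.5, 288.0] 0.8
[[243.73949023 177.29655894]] [[243.88657865 181.33855754]]
[ 446.88947229 -112.94198996  405.85302852] [ 0.95738692 -0.97475633  0.07073759]
```

View pics/k.png

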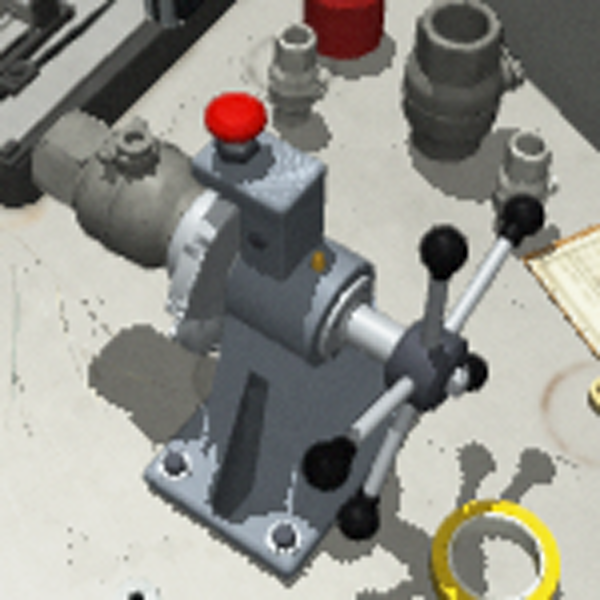

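The knob sits 4 px lower, which matches the predicted 12 mm. The stem is up and nothing loose has moved.

```bash
python3 -c "
from station import *
print(finish_job())"
```

```text
the job is handed in; nothing more can be done
None
```

The valve's stem now points straight up, the index plunger is pressed fully home, and the job is handed in after about 15 s of the 51 s allowed.

- **Turning:** I turned the star wheel about 156° in three pushes towards the robot with the closed fingers. They touched only the spokes and balls.
- **Stem angle:** Before pressing the plunger, a fit to the ball positions put the stem 0.25° from vertical, with the fingers clear of the wheel. After pressing, the wheel looked unchanged in the picture.
- **Plunger:** I pressed the knob until it met a hard stop, where the force rose to about 40 N with no further travel. The final picture shows the knob 4 px lower, which matches the predicted 12 mm.
- **Surroundings:** The last picture shows no movement of the loose things in view. It was a crop, so the marker, the brass plug and most of the lever were not in it and I did not re-measure them. The fingertips stayed about 200 mm or more above the bench near the headstock, and the arm was clear of everything at the end.

No check disagreed. `finish_job` reports no verdict, so the result is not confirmed by the station.

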